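# Plug a relay module into the bench test socket and lock it

## Task

Plug the orange relay module into the grey test socket so that all five of its blades go into their own slots and the module sits fully home, then slide the red-handled lock all the way over the module's ledge. Leave the blue spare module standing where it is.

Things in the scene. Friction and masses are not known exactly. Their poses are not given: they have to be found in the camera images.
- module: Orange relay module standing on its blades, 0.08-0.17 kg. Origin: centre of the housing in plan, at blade-tip level; z up, y along the blade row. Housing 24 (x) x 76 (y) mm, z 18 to 52; grip across the 24 mm. Black flange under it, 24 mm wide, z 12 to 18, y -56 to +40: an 18 mm ledge past the white-striped -y end. Yaw at the start within 0.75 rad of the socket's.
- module_shoulder (a point): Centre of the flange's underside, 12 mm above the blade tips; it meets the socket deck when home. Below it five brass blades, 12 mm long, 16 (x) x 5 (y) mm with rounded tips, at module y = -32.5, -19.5, +6.5, +19.5, +32.5 mm. The place at -6.5 is empty, so the module fits only one way round, ledge towards the lock.
- socket: Grey test socket fixed to the bench. Origin: at bench level under the centre of its slotted block; z up, y along the slot row. Block 42 (x) x 100 (y) x 22 mm; a step with screws, 8 mm high, reaches to x = +-34 mm. The lock's guide, 35 mm high, fills y = -60 to -124. With the module home its axes are parallel to the socket's and its origin is 10 mm above this origin.
- socket_deck (a point): Centre of the slot row on the block's flat deck, 22 mm above the bench. Five slots 20.5 (x) x 7.5 (y) mm, 16 mm deep, at the same y places as the module's blades (-32.5, -19.5, +6.5, +19.5, +32.5; none at -6.5).
- spare_module: Blue spare module, same shape and frame as the orange one, standing on its blades. Either module may stand in either place.
- lock_bar (a joint): Lock slide, m: 0 = open, 0.020 = fully over the module's ledge (end stop). Moves along the socket's +y, drags with about 1.5 N, stays where left; starts open, 0 to 3 mm. Its steel tongue, 24 mm wide and 5 thick, has its underside 30 mm above the bench (2 mm over the ledge of a module that is home) and its tip at socket y = -62 mm open, -42 mm locked.
- lock_grip (a point): Point inside the lock's red upright handle, on its axis, to grip it by; moves with the lock. The handle is 14 (x) x 12 (y) mm in the socket's axes and stands from 29 mm below to 11 mm above this point (top 75 mm above the bench); the guide rails beside it are 35 mm high.

How it is judged:
By the outcome, as a careful person would: the job done as asked, in the order asked, and still so for the second after the job is handed in, with the robot touching nothing.
It also fails if it takes over 53 s, if anything falls off the work surface, if the arm or the gripper's body presses on something with over 40 N, if the wrist force passes 120 N, or if a joint passes its speed limit or range.

## Robot

A 7-joint arm with a two-finger parallel gripper is mounted at the origin on a cart in front of the work surface, level with it; the furniture and walls round the work are solid. World frame = base frame: x ahead of the robot, y to its left, z up, the work surface at z = 0. Lengths are in m, angles in rad, forces in N, time in s.
With the tool pointing down it reaches from about 0.4 to 0.875 m from the base axis. Payload 4.4 kg.
Tool frame: the origin (TCP) lies at the very end of the fingers, on their centre line; the grasp point (between the pads) lies 19 mm behind it; z points along the fingers, y is the line along which they close (so a half turn about z gives the same grasp; the last joint's range is limited). The gripper opens to 85 mm and grips with 20 to 120 N. Pads are 22 mm wide; open, the fingers measure 114 mm over their backs; the gripper's body (76 mm by 85 mm) begins 54 mm behind the grasp point. The pads swing forward as they close: fully open they stand 13 mm farther back than shut.
Start: joints at [1.264, 0.628, 0.038, 1.517, -0.027, 0.996, -0.02], TCP at [0.155, -0.631, 0.231] pointing down, gripper open.
Joint ranges: [-3.06, 3.06], [-0.37, 2.12], [-1.25, 1.32], [0.18, 2.47], [-1.1, 4.24], [0.23, 1.98], [-2.94, 2.94]. Speed limits (rad/s): [2.57, 2.57, 3.14, 3.14, 3.14, 3.14, 3.14].

## Interface

Orientations are given as a unit quaternion [w, x, y, z].
In Python, from rig import ctrl gives the robot as it stands. The module is installed in compiled form; this text tells all that it offers.
- The arm moves only by the tool apply_moves, never from a script. Its argument "steps" is a list of rows, each a list of 2 entries, a list of its own where there are three numbers: the shift along the tool's x, y, z in m, then the turn, a rotation vector about the tool's x, y, z in rad. In form: [[[x, y, z], [wx, wy, wz]], ...]. A call has 1 to 5 rows; each row is the pose to reach, as a shift and turn from the pose commanded when the call began, along the tool's axes at that moment; what a row does not reach only later rows make up. A row lasts 1/12 s, in which the tool goes at most 41.7 mm and 7.16 degrees, less where a joint would pass 70% of its speed; a pose out of reach is approached as far as the arm can. A call with a gripper value outside its range is refused whole. "claw" is the opening in per cent of the stroke, from 0 (shut) to 100 (fully open), set as the call begins (left out, the last holds). The fingers move at their own pace and stop on an object; "newtons" is the grip in N (left out, the last holds). Time passes only in rows, so rows that repeat a pose let the fingers close. It gives the time, the measured TCP pose, the force, the opening and the grip force at its end, in the units of the state.
- ctrl.read_state(): the state, without advancing time (a new reading comes with each control period).
- ctrl.read_camera(name): name is "scene" or "top" or "wrist"; returns a dict with "pixels" (480x640x3 uint8, red, green, blue), "vertical_fov" (degrees; the focal length in pixels is half the picture's height over the tangent of half this angle, whatever the lens; pixels are square), "cx", "cy" (the principal point, pixels), "extrinsics" (4x4, takes a point from camera to world coordinates); the wrist camera has in their place "T_tool_cam" (4x4, takes a point from camera to tool coordinates, whose origin is the TCP and whose axes are the flange's). Camera axes: x right, y down, z forward; pixel columns grow to the right and rows downward; lengths in m; the calibration is good to about 2 mm. The wrist camera is an equidistant fisheye: a pixel r from the principal point sees the ray r / f radians off the axis. A picture is of the moment at which its call begins: read the wrist's pose just before it. There is no depth.
- ctrl.sign_off(): hands the job in; it is judged then, once.
The state is a dict: "time_s": time; "joint_positions": joint angles; "qd": joint speeds; "joint_torque": joint torques, N m; "tcp_pos": TCP position; "orientation": TCP orientation; "ft_force": force on the tool from outside, world axes, zero at the start; "wrist_torque": the same for the moment, N m; "grip_width": finger opening in m; "grasp_force": force on a finger pad.
Only numpy, scipy, OpenCV 4.12 (cv2) and the standard library are available. Lean on these libraries where they do the work, as an engineer would, in place of code of your own. Each camera call takes 0.05 s, during which the arm holds its last target. There are 200 camera calls.

## Working session

There is one attempt and no reset: what is moved stays moved. The work goes in short steps, Python scripts to look and compute and a tool call to move; the robot and the scene stay as the last step left them, time stands still between calls to the robot, and variables do not carry over. Pictures are saved under pics/ and viewed, at most 10 in all, crops included, and the job is handed in when it is done.

Besides the shell and the picture viewer there is one more tool, called after ">>>" in YAML: its name, and indented under it one key for each argument. apply_moves: Moves the arm, as the interface text tells. Its arguments: {"type":"object","properties":{"steps":{"type":"array"},"claw":{"type":"number"},"newtons":{"type":"number"}},"required":["steps"]}

```bash
mkdir -p pics
cat > h.py <<'E'
import numpy as np, cv2
from scipy.spatial.transform import Rotation as R
from rig import ctrl
def T_tool(s):
    T=np.eye(4); q=s["orientation"]; T[:3,:3]=R.from_quat([q[1],q[2],q[3],q[0]]).as_matrix(); T[:3,3]=s["tcp_pos"]; return T
def cam(name):
    s=ctrl.read_state(); c=ctrl.read_camera(name)
    c["f"]=240/np.tan(np.radians(c["vertical_fov"])/2)
    c["T"]=T_tool(s)@c["T_tool_cam"] if name=="wrist" else np.array(c["extrinsics"])
    c["fish"]=name=="wrist"; return c
def ray(c,uv):
    d=np.array(uv,float)-[c["cx"],c["cy"]]
    if c["fish"]:
        r=np.linalg.norm(d); t=r/c["f"]; v=np.r_[np.sin(t)*d/max(r,1e-9),np.cos(t)]
    else: v=np.r_[d/c["f"],1]
    return c["T"][:3,3],c["T"][:3,:3]@v
def onz(c,uv,z):
    o,v=ray(c,uv); return o+v*(z-o[2])/v[2]
def proj(c,p):
    q=np.linalg.inv(c["T"])@np.r_[p,1]; 
    if c["fish"]:
        r=np.linalg.norm(q[:2]); t=np.arctan2(r,q[2]); return np.array([c["cx"],c["cy"]])+c["f"]*t*q[:2]/r
    return np.array([c["cx"],c["cy"]])+c["f"]*q[:2]/q[2]
def save(c,n,): cv2.imwrite("pics/"+n,c["pixels"][:,:,::-1])
E
python3 - <<'E'
from h import *
s=ctrl.read_state(); print({k:np.round(v,3) for k,v in s.items()})
for n in("top","wrist","scene"):
    c=cam(n); save(c,n+"1.png"); print(n,c["f"],c["cx"],c["cy"]); print(c["T"].round(3))
    if n=="wrist":print(np.round(c["T_tool_cam"],3))
E
```

```text
{'time_s': np.float64(0.0), 'joint_positions': array([ 1.264,  0.629,  0.038,  1.518, -0.027,  0.996, -0.02 ]), 'qd': array([ 0.001,  0.   ,  0.003,  0.001, -0.001,  0.   , -0.001]), 'joint_torque': array([ 0.0000e+00, -5.6340e+01,  1.2260e+00, -1.9344e+01,  1.1000e-02,
        1.1000e-02, -0.0000e+00]), 'tcp_pos': array([ 0.155, -0.631,  0.23 ]), 'orientation': array([-0.001,  0.993,  0.12 , -0.   ]), 'ft_force': array([0.19, 0.38, 0.57]), 'wrist_torque': array([-0.006, -0.037, -0.01 ]), 'grasp_force': np.float64(0.0), 'grip_width': np.float64(0.085)}
top 523.8094624326346 314.7067430174175 247.64068754052937
[[ 0.025 -0.985  0.172  0.346]
 [-1.    -0.028 -0.014 -0.069]
 [ 0.018 -0.171 -0.985  1.145]
 [ 0.     0.     0.     1.   ]]
wrist 371.64829954431775 317.1806011035733 235.52767486559375
[[ 0.237 -0.935 -0.265  0.222]
 [-0.972 -0.229 -0.062 -0.614]
 [-0.003  0.272 -0.962  0.374]
 [ 0.     0.     0.     1.   ]]
[[-0.002 -0.962 -0.272  0.069]
 [ 1.    -0.001 -0.001 -0.   ]
 [ 0.001 -0.272  0.962 -0.144]
 [ 0.     0.     0.     1.   ]]
scene 450.88547618275607 320.4044178990663 237.2124381219886
[[-0.869 -0.338  0.362  0.206]
 [-0.495  0.621 -0.608  0.441]
 [-0.019 -0.707 -0.707  0.649]
 [ 0.     0.     0.     1.   ]]
```

View pics/top1.png

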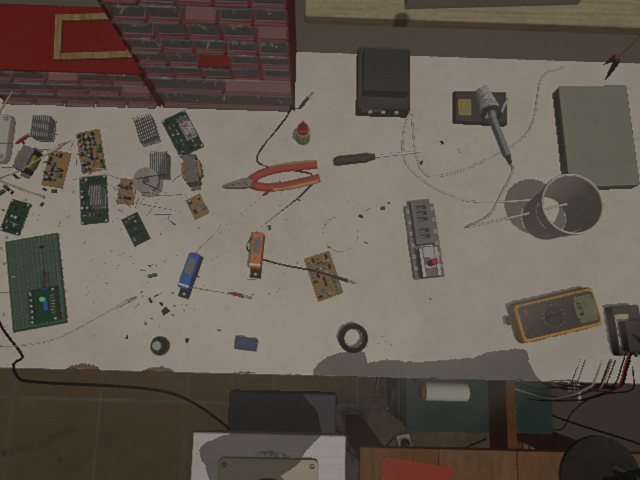

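View pics/wrist1.png

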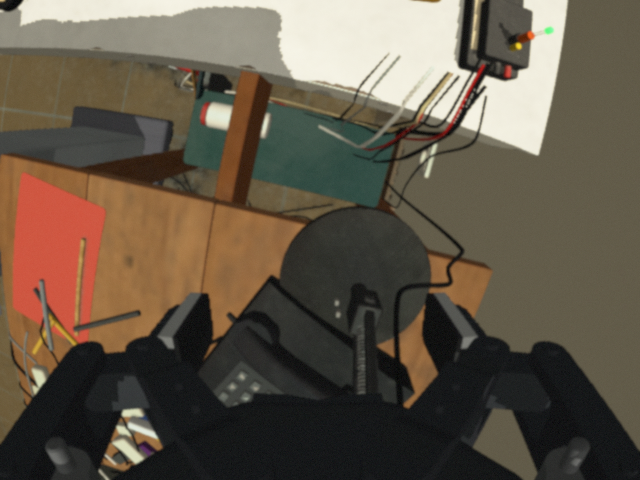

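The top view shows the orange module at about (257,255) with its stripe end toward the bottom, and the blue spare at (190,275). The socket is at about (423,238) with the red handle at (433,262). The wrist view shows only the cart area and the fingers. Next I'll measure from top.

Run:
```python
from h import *
c=cam("top"); im=c["pixels"]; hsv=cv2.cvtColor(im,cv2.COLOR_RGB2HSV)
cv2.imwrite("pics/topc.png",cv2.resize(im[180:310,160:460,::-1],None,fx=2.6,fy=2.6,interpolation=cv2.INTER_CUBIC))
def blob(lo,hi,roi):
    m=cv2.inRange(hsv,lo,hi); k=np.zeros_like(m); x0,y0,x1,y1=roi; k[y0:y1,x0:x1]=m[y0:y1,x0:x1]
    cs,_=cv2.findContours(k,0,1); return max(cs,key=cv2.contourArea)
def show(n,ct,z):
    r=cv2.minAreaRect(ct); b=cv2.boxPoints(r); print(n,"px",np.round(r[0]),r[1]); P=np.array([onz(c,p,z) for p in b]); print(P.round(4).tolist(),P.mean(0).round(4),[np.linalg.norm(P[i]-P[i-1]).round(4) for i in(1,2)])
show("orange",blob((5,120,90),(20,255,255),(230,220,285,290)),.052)
show("blue",blob((100,120,60),(130,255,255),(165,240,215,305)),.052)
show("red",blob((0,130,90),(5,255,255),(410,240,450,285)),.075)
show("socket",blob((0,0,60),(180,60,150),(395,190,450,285)),.022)
s=ctrl.read_state();print(T_tool(s).round(3))
```

```text
orange px [256. 248.] (11.860180854797363, 29.967330932617188)
[[0.5021, 0.053, 0.052], [0.5663, 0.0502, 0.052], [0.5647, 0.0251, 0.052], [0.5005, 0.0281, 0.052]] [0.5334 0.0391 0.052 ] [np.float64(0.0642), np.float64(0.0252)]
blue px [189. 269.] (9.935771942138672, 30.48475456237793)
[[0.4571, 0.1963, 0.052], [0.5183, 0.1789, 0.052], [0.5117, 0.1589, 0.052], [0.4506, 0.1765, 0.052]] [0.4844 0.1776 0.052 ] [np.float64(0.0636), np.float64(0.0211)]
red px [434. 261.] (4.0, 5.0)
[[0.5155, -0.328, 0.075], [0.5158, -0.3384, 0.075], [0.5074, -0.3383, 0.075], [0.5071, -0.3279, 0.075]] [ 0.5115 -0.3332  0.075 ] [np.float64(0.0104), np.float64(0.0084)]
socket px [422. 237.] (93.99998474121094, 53.99999237060547)
[[0.677, -0.2602, 0.022], [0.6806, -0.3809, 0.022], [0.4703, -0.377, 0.022], [0.4671, -0.26, 0.022]] [ 0.5737 -0.3195  0.022 ] [np.float64(0.1208), np.float64(0.2104)]
[[ 0.971  0.238 -0.     0.155]
 [ 0.238 -0.971  0.001 -0.631]
 [ 0.    -0.001 -1.     0.231]
 [ 0.     0.     0.     1.   ]]
```

View pics/topc.png

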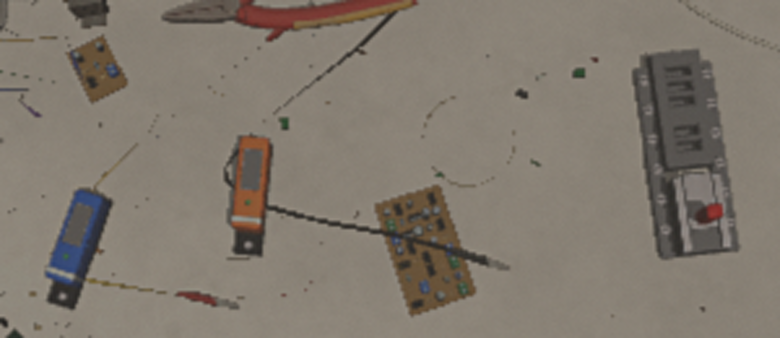

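The crop shows the socket slots grouped as three far, two near (columns 665–700), with the lock on the robot side. The socket's +y is roughly world +x. I'll move to look at the socket from near.

>>> apply_moves:
  steps:
    - [[0.035,-0.019,0.003],[0,0,0]]
    - [[0.07,-0.038,0.006],[0,0,0]]
    - [[0.105,-0.057,0.009],[0,0,0]]
    - [[0.14,-0.076,0.012],[0,0,0]]
    - [[0.175,-0.095,0.015],[0,0,0]]

```text
time_s: 0.62
tcp_pos: [0.3034, -0.4958, 0.2161]
orientation: [-0.0, 0.993, 0.12, 0.0]
ft_force: [-0.3, -0.5, 0.4]
grip_width: 0.0855
grasp_force: 0.0
```

>>> apply_moves:
  steps:
    - [[0.035,-0.019,0.003],[0,0,0]]
    - [[0.07,-0.038,0.006],[0,0,0]]
    - [[0.105,-0.057,0.009],[0,0,0]]
    - [[0.14,-0.076,0.012],[0,0,0.07]]
    - [[0.175,-0.095,0.015],[0,0,0.14]]

```text
time_s: 1.03
tcp_pos: [0.4507, -0.3618, 0.2012]
orientation: [-0.0, 0.999, 0.049, 0.0]
ft_force: [0.8, -1.2, 0.3]
grip_width: 0.0853
grasp_force: 0.0
```

>>> apply_moves:
  steps:
    - [[0.03,-0.02,0.0],[0,0,0]]
    - [[0.042,-0.027,0.0],[0,0,0]]
    - [[0.042,-0.027,0],[0,0,0]]
    - [[0.042,-0.027,0],[0,0,0]]

```text
time_s: 1.37
tcp_pos: [0.4889, -0.3318, 0.2011]
orientation: [0.0, 0.999, 0.051, -0.0]
ft_force: [-0.7, -0.2, 0.4]
grip_width: 0.0856
grasp_force: 0.0
```

Run:
```python
from h import *
print(T_tool(ctrl.read_state()).round(3)); c=cam("wrist"); save(c,"w2.png"); print(np.round(ctrl.read_state()["qd"],3), ctrl.read_state()["time_s"])
np.save("w2.npy",c["T"])
```

```text
[[ 0.995  0.103 -0.001  0.489]
 [ 0.103 -0.995 -0.    -0.332]
 [-0.001  0.    -1.     0.201]
 [ 0.     0.     0.     1.   ]]
[ 0.029 -0.007  0.019  0.008  0.001 -0.001  0.   ] 1.4167
```

View pics/w2.png

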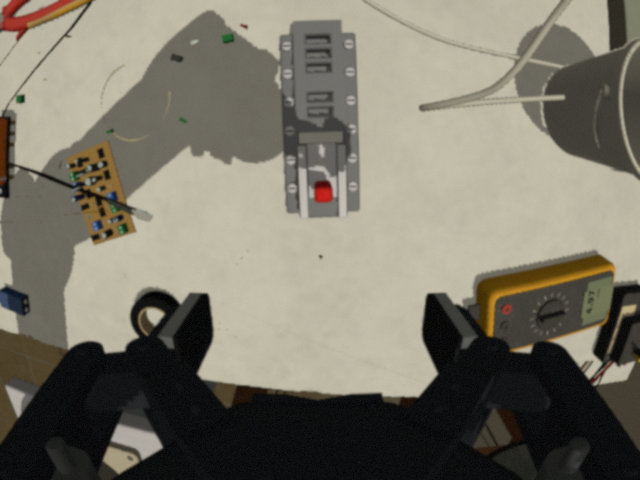

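The wrist view shows the socket upright: slots around (318,40–115), the red handle at (323,190), the module just at the left edge. I'll locate the deck centre roughly, then move closer.

Run:
```python
from h import *
c=cam("wrist"); s=ctrl.read_state(); Ti=np.linalg.inv(T_tool(s))
for uv,z in(((318,42),.022),((318,112),.022),((323,185),.075),((318,77),.022)):
    p=onz(c,uv,z); print(uv,p.round(4),(Ti@np.r_[p,1])[:3].round(4))
```

```text
(318, 42) [ 0.6365 -0.3184  0.022 ] [ 0.1505 -0.0009  0.179 ]
(318, 112) [ 0.5744 -0.3245  0.022 ] [ 0.0881 -0.0009  0.1791]
(323, 185) [ 0.5189 -0.3336  0.075 ] [0.0319 0.0028 0.1262]
(318, 77) [ 0.605  -0.3215  0.022 ] [ 0.1189 -0.0009  0.1791]
```

>>> apply_moves:
  steps:
    - [[0.025,0,0.015],[0,0,0]]
    - [[0.05,0,0.03],[0,0,0]]
    - [[0.05,0,0.03],[0,0,0]]
    - [[0.05,0,0.03],[0,0,0]]

```text
time_s: 1.8
tcp_pos: [0.5374, -0.328, 0.1702]
orientation: [-0.0, 0.999, 0.05, -0.001]
ft_force: [0.0, -0.3, -0.4]
grip_width: 0.0851
grasp_force: 0.0
```

Run:
```python
from h import *
s=ctrl.read_state(); c=cam("wrist"); np.save("w3T.npy",c["T"]); print(T_tool(s).round(4))
im=c["pixels"]; save(c,"w3full.png")
cv2.imwrite("pics/w3.png",cv2.resize(im[60:310,250:400,::-1],None,fx=2.4,fy=2.4,interpolation=cv2.INTER_CUBIC))
Ti=np.linalg.inv(T_tool(s)); p=Ti@np.r_[.605,-.3215,.022,1]; print(p, proj(c,[.605,-.3215,.022]))
```

```text
[[ 9.950e-01  9.960e-02 -2.100e-03  5.374e-01]
 [ 9.960e-02 -9.950e-01  6.000e-04 -3.280e-01]
 [-2.000e-03 -8.000e-04 -1.000e+00  1.702e-01]
 [ 0.000e+00  0.000e+00  0.000e+00  1.000e+00]]
[6.82250539e-02 4.28860246e-04 1.48064738e-01 1.00000000e+00] [318.70053384 134.30550114]
```

View pics/w3.png

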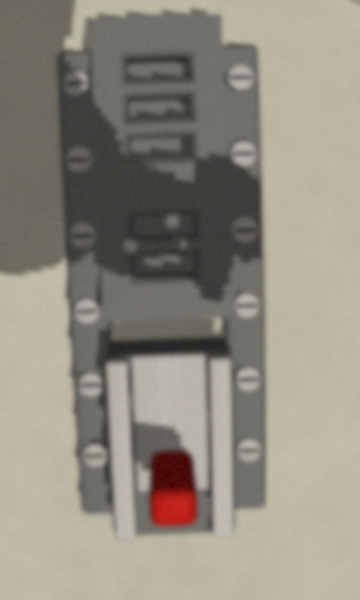

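The close view shows five slots at crop rows 69, 107, 145, 225 and 262 (columns 158→166) and the handle top at (173,505). I'll refine the slot edges numerically.

Run:
```python
from h import *
from scipy.signal import find_peaks
c=cam("wrist"); s=ctrl.read_state(); g=c["pixels"].mean(2); Ti=np.linalg.inv(T_tool(s))
# rectify deck plane z=.022 in tool axes at 0.25mm
G=cv2.GaussianBlur(g.astype(np.float32),(0,0),.6)
xs=np.arange(.015,.125,.00025); ys=np.arange(-.03,.03,.00025); T=T_tool(s)
M=np.zeros((len(xs),len(ys),2),np.float32)
h=(T[2,3]-.022)
for i,x in enumerate(xs):
    for j,y in enumerate(ys): 
        M[i,j]=proj(c,(T@np.r_[x,y,h,1])[:3])
W=cv2.remap(G,M,None,cv2.INTER_CUBIC); np.save("deck.npy",W)
cv2.imwrite("pics/deck.png",cv2.resize(cv2.flip(np.clip(W*1.5,0,255).astype(np.uint8),0),None,fx=1.3,fy=1.3))
# edges: signed gradient along x, median across slot width
d=np.gradient(cv2.GaussianBlur(np.log(W+5),(0,0),1.5),axis=0)
for y0 in (-.007,0,.007):
    k=abs(ys-y0)<.003; p=np.median(d[:,k],1)
    a,_=find_peaks(p,height=.012); b,_=find_peaks(-p,height=.012)
    print(y0,"rise",(xs[a]*1e3).round(1),"fall",(xs[b]*1e3).round(1))
```

```text
-0.007 rise [ 16.   39.   46.   51.   59.3  72.3  78.   84.5  91.3  97.3 103.  109.8
 123.8] fall [ 36.5  43.8  49.   56.5  75.3  82.3  88.3  94.8 100.8 107.5]
0 rise [ 16.   39.3  42.   53.3  71.5  78.8  85.   91.8  97.5 103.8 110.  124. ] fall [ 37.   44.5  49.3  57.8  75.5  82.8  88.3  95.3 101.3 107.8]
0.007 rise [ 16.5  39.3  45.8  52.3  59.8  68.   70.5  84.5  97.8 110.  124. ] fall [ 37.   49.5  75.5  88.5 101.3]
```

View pics/deck.png

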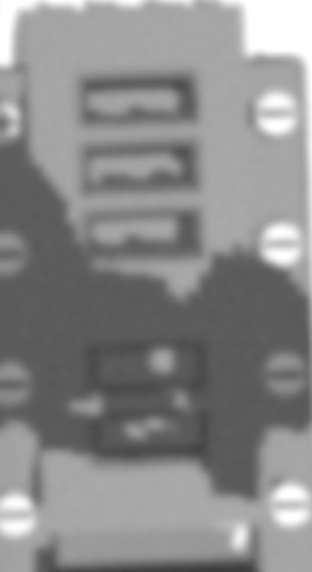

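Rectified deck: slots are evident at columns ~80–205. The slot edges match the nominal pitch, so the deck centre lies about 73.6 mm along tool x. Now the lateral edges.

Run:
```python
import numpy as np,cv2
W=np.load("deck.npy"); xs=np.arange(.015,.125,.00025)*1e3; ys=np.arange(-.03,.03,.00025)*1e3
d=np.gradient(cv2.GaussianBlur(np.log(W+5),(0,0),1.5),axis=1)
X=[];C=[]
for x0 in (41.4,54.4,80,93,105.6):
    p=np.median(d[abs(xs-x0)<2.5],0); L=(ys>-18)&(ys<-8); R=(ys>4)&(ys<15)
    a=ys[L][p[L].argmin()]; b=ys[R][p[R].argmax()]; print(x0,a,b,(a+b)/2,p[L].min().round(3),p[R].max().round(3)); X.append(x0);C.append((a+b)/2)
print(np.polyfit(np.array(X)-73.6,C,1))
for x0 in(112,117):
    p=np.median(d[abs(xs-x0)<2],0); 
    L=ys<-18;R=ys>12; print("block",ys[L][abs(p[L]).argmax()],ys[R][abs(p[R]).argmax()])
```

```text
41.4 -12.749999999999984 10.000000000000037 -1.3749999999999734 -0.015 0.022
54.4 -13.499999999999984 9.750000000000036 -1.8749999999999742 -0.018 0.021
80 -13.499999999999984 8.250000000000036 -2.6249999999999742 -0.01 0.048
93 -14.749999999999986 7.500000000000035 -3.6249999999999756 -0.025 0.049
105.6 -14.749999999999986 7.500000000000035 -3.6249999999999756 -0.03 0.054
[-0.03735986 -2.57717938]
block -27.499999999999996 28.250000000000053
block -27.499999999999996 16.750000000000043
```

>>> apply_moves:
  steps:
    - [[-0.004,-0.037,-0.005],[0,0,0]]
    - [[-0.009,-0.075,-0.01],[0,0,0]]
    - [[-0.014,-0.113,-0.017],[0,0,0]]
    - [[-0.019,-0.15,-0.025],[0,0,0]]
    - [[-0.024,-0.188,-0.03],[0,0,0]]

```text
time_s: 2.32
tcp_pos: [0.4943, -0.1429, 0.2029]
orientation: [0.001, 0.999, 0.049, 0.001]
ft_force: [0.8, 0.9, 0.3]
grip_width: 0.0851
grasp_force: 0.0
```

>>> apply_moves:
  steps:
    - [[-0.005,-0.04,0],[0,0,0.03]]
    - [[-0.01,-0.08,0],[0,0,0.06]]
    - [[-0.014,-0.12,0],[0,0,0.1]]
    - [[-0.019,-0.155,0],[0,0,0.145]]
    - [[-0.023,-0.188,0],[0,0,0.145]]

```text
time_s: 2.73
tcp_pos: [0.4526, 0.0427, 0.2023]
orientation: [-0.0, 1.0, -0.024, 0.001]
ft_force: [0.5, -0.4, -0.3]
grip_width: 0.0858
grasp_force: 0.0
```

>>> apply_moves:
  steps:
    - [[0,0,0],[0,0,0]]
    - [[0,0,0],[0,0,0]]
    - [[0,0,0],[0,0,0]]

```text
time_s: 2.98
tcp_pos: [0.4539, 0.0406, 0.202]
orientation: [0.0, 1.0, -0.023, 0.001]
ft_force: [0.5, 0.2, -0.8]
grip_width: 0.0856
grasp_force: 0.0
```

```bash
cat > mod.py <<'E'
from h import *
def rect(c,s,zp,x0,x1,y0,y1,st=.00025):
    T=T_tool(s); h=T[2,3]-zp; xs=np.arange(x0,x1,st); ys=np.arange(y0,y1,st)
    M=np.array([[proj(c,(T@np.r_[x,y,h,1])[:3]) for y in ys] for x in xs],np.float32)
    return cv2.remap(c["pixels"],M,None,cv2.INTER_CUBIC),xs*1e3,ys*1e3
E
python3 - <<'E'
from mod import *
s=ctrl.read_state(); c=cam("wrist"); print(T_tool(s).round(4)); save(c,"w4full.png")
W,xs,ys=rect(c,s,.052,.0,.14,-.045,.045)
hsv=cv2.cvtColor(W,cv2.COLOR_RGB2HSV); m=cv2.inRange(hsv,(4,120,60),(22,255,255))
ct=max(cv2.findContours(m,0,1)[0],key=cv2.contourArea); r=cv2.minAreaRect(ct)
print("orange rect (y,x) mm",[(ys[0]+r[0][0]*.25).round(1),(xs[0]+r[0][1]*.25).round(1)],np.array(r[1])*.25,r[2])
cv2.imwrite("pics/w4.png",cv2.flip(W[:,:,::-1],0))
E
```

```text
[[ 9.989e-01 -4.600e-02  1.400e-03  4.539e-01]
 [-4.600e-02 -9.989e-01 -7.000e-04  4.060e-02]
 [ 1.400e-03  6.000e-04 -1.000e+00  2.020e-01]
 [ 0.000e+00  0.000e+00  0.000e+00  1.000e+00]]
orange rect (y,x) mm [np.float64(-4.5), np.float64(80.4)] [26.28466797 67.12202454] 1.2921669483184814
```

View pics/w4.png

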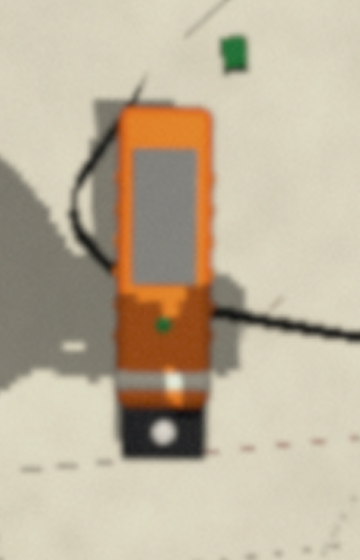

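The rectified view shows the orange housing from rows 107 to 408 and cols 117 to 212 (75×24 mm, as specified), with the ledge at the near end. I'll get the tilt exactly.

Run:
```python
from mod import *
s=ctrl.read_state(); c=cam("wrist")
W,xs,ys=rect(c,s,.052,.0,.14,-.045,.045)
hsv=cv2.cvtColor(W,cv2.COLOR_RGB2HSV); m=cv2.inRange(hsv,(4,120,40),(22,255,255))>0
X=[];C=[];wd=[]
for i in range(len(xs)):
    j=np.where(m[i])[0]
    if 50<xs[i]<108 and len(j)>30: X.append(xs[i]);C.append((ys[j[0]]+ys[j[-1]])/2);wd.append(ys[j[-1]]-ys[j[0]])
p=np.polyfit(np.array(X)-75.6,C,1); print("slope,y at 75.6",p,np.median(wd))
k=abs(ys-p[1])<6; col=m[:,k].mean(1); j=np.where(col>.5)[0]; print("x ext",xs[j[0]],xs[j[-1]])
th=np.arctan(p[0]); T=T_tool(s); h=T[2,3]-.052
q=(T@np.r_[.0756,p[1]/1e3,h,1])[:3]; print("module world",q,"axis ang",np.arctan2(T[1,0],T[0,0])-th, "z drop for TCP 0.020:",T[2,3]-.020)
```

```text
slope,y at 75.6 [-9.22997930e-04 -4.91884336e+00] 23.75000000000002
x ext 37.25 113.25
module world [0.53001523 0.04136991 0.05208946] axis ang -0.046361575102543226 z drop for TCP 0.020: 0.18190435661616394
```

Run:
```python
from mod import *
for k in range(3):
    s=ctrl.read_state(); c=cam("wrist")
    W,xs,ys=rect(c,s,.052,.03,.12,-.03,.02)
    hsv=cv2.cvtColor(W,cv2.COLOR_RGB2HSV); m=cv2.inRange(hsv,(4,120,40),(22,255,255))>0
    print(s["time_s"],T_tool(s)[:3,3].round(4),np.array([[ys[j[0]],ys[j[-1]]] for x in (58,65,75,85,95,105,110) for j in [np.where(m[np.argmin(abs(xs-x))])[0]]]).round(1).tolist())
```

```text
3.0833 [0.4542 0.0401 0.2018] [[-16.7, 6.5], [-16.7, 6.8], [-16.7, 6.5], [-16.7, 6.8], [-17.2, 7.3], [-16.7, 6.8], [-16.5, 6.8]]
3.1333 [0.4541 0.0402 0.2016] [[-16.5, 6.5], [-16.5, 7.0], [-16.7, 6.5], [-16.5, 7.0], [-17.0, 7.5], [-16.7, 6.8], [-16.2, 6.8]]
3.1833 [0.4541 0.0404 0.2015] [[-16.5, 7.0], [-16.5, 7.3], [-16.5, 7.0], [-16.2, 7.0], [-16.7, 7.8], [-16.2, 7.3], [-16.0, 7.0]]
```

>>> apply_moves:
  steps:
    - [[0.0375,-0.0025,0.0],[0,0,0]]
    - [[0.0755,-0.0047,0.01],[0,0,0]]
    - [[0.0755,-0.0047,0.05],[0,0,0]]
    - [[0.0755,-0.0047,0.09],[0,0,0]]
    - [[0.0755,-0.0047,0.12],[0,0,0]]
  claw: 65
  newtons: 50

```text
time_s: 3.65
tcp_pos: [0.5292, 0.0425, 0.0788]
orientation: [0.0, 1.0, -0.023, -0.001]
ft_force: [-0.9, 0.1, 0.1]
grip_width: 0.0552
grasp_force: 0.0
```

>>> apply_moves:
  steps:
    - [[0,0,0.02],[0,0,0]]
    - [[0,0,0.045],[0,0,0]]
    - [[0,0,0.063],[0,0,0]]
    - [[0,0,0.063],[0,0,0]]
    - [[0,0,0.063],[0,0,0]]

```text
time_s: 4.07
tcp_pos: [0.5289, 0.0427, 0.0176]
orientation: [0.0, 1.0, -0.023, -0.001]
ft_force: [0.1, -0.2, -0.2]
grip_width: 0.0555
grasp_force: 0.0
```

Run:
```python
from mod import *
print(T_tool(ctrl.read_state()).round(4))
```

```text
[[ 9.990e-01 -4.550e-02 -2.200e-03  5.289e-01]
 [-4.550e-02 -9.990e-01 -5.000e-04  4.270e-02]
 [-2.200e-03  6.000e-04 -1.000e+00  1.760e-02]
 [ 0.000e+00  0.000e+00  0.000e+00  1.000e+00]]
```

>>> apply_moves:
  steps:
    - [[0.001,0.001,0],[0,0,0]]
    - [[0.001,0.001,0],[0,0,0]]
    - [[0.001,0.001,0],[0,0,0]]
    - [[0.001,0.001,0],[0,0,0]]
    - [[0.001,0.001,0],[0,0,0]]
  claw: 0
  newtons: 50

```text
time_s: 4.48
tcp_pos: [0.5317, 0.0423, 0.0198]
orientation: [-0.0, 1.0, -0.022, 0.002]
ft_force: [-0.4, -0.8, 7.2]
grip_width: 0.0232
grasp_force: 50.9
```

>>> apply_moves:
  steps:
    - [[0,0,0],[0,0,0]]
    - [[0,0,0],[0,0,0]]
    - [[0,0,-0.01],[0,0,0]]
    - [[0,0,-0.03],[0,0,0]]
    - [[0,0,-0.06],[0,0,0]]

```text
time_s: 4.9
tcp_pos: [0.5283, 0.0426, 0.0777]
orientation: [0.0, 1.0, -0.022, -0.003]
ft_force: [-0.2, 0.6, -1.1]
grip_width: 0.0229
grasp_force: 49.9
```

>>> apply_moves:
  steps:
    - [[0.002,0.02,-0.03],[0,0,0]]
    - [[0.004,0.05,-0.055],[0,0,0]]
    - [[0.007,0.085,-0.08],[0,0,0]]
    - [[0.01,0.12,-0.092],[0,0,0]]
    - [[0.012,0.155,-0.092],[0,0,0]]

```text
time_s: 5.32
tcp_pos: [0.5375, -0.1146, 0.1745]
orientation: [0.0, 1.0, -0.022, 0.003]
ft_force: [1.5, -0.8, -1.3]
grip_width: 0.0234
grasp_force: 49.9
```

>>> apply_moves:
  steps:
    - [[0.003,0.04,0],[0,0,-0.02]]
    - [[0.006,0.08,0],[0,0,-0.06]]
    - [[0.009,0.12,0],[0,0,-0.1]]
    - [[0.012,0.16,0],[0,0,-0.14]]
    - [[0.014,0.195,0],[0,0,-0.181]]

```text
time_s: 5.73
tcp_pos: [0.5401, -0.3111, 0.1711]
orientation: [0.0, 0.998, 0.069, -0.0]
ft_force: [-0.2, -0.2, -0.9]
grip_width: 0.0233
grasp_force: 49.9
```

>>> apply_moves:
  steps:
    - [[0,0.02,0],[0,0,0]]
    - [[0,0.02,0],[0,0,0]]
    - [[0,0.02,0],[0,0,0]]
    - [[0,0.02,0],[0,0,0]]
    - [[0,0.02,0],[0,0,0]]

```text
time_s: 6.15
tcp_pos: [0.544, -0.3257, 0.1705]
orientation: [-0.001, 0.998, 0.07, -0.0]
ft_force: [-0.0, 0.3, -2.1]
grip_width: 0.0233
grasp_force: 50.0
```

```bash
cat > look.py <<'E'
from mod import *
import sys
from scipy.signal import find_peaks
s=ctrl.read_state(); c=cam("wrist"); save(c,sys.argv[1]+"_full.png"); T=T_tool(s); print(T.round(4))
W,xs,ys=rect(c,s,.022,.015,.135,-.035,.035)
g=np.log(cv2.GaussianBlur(W.mean(2).astype(np.float32),(0,0),1.5)+5)
W2,x2,y2=rect(c,s,T[2,3]+.034,-.045,.05,-.02,.02)
hsv=cv2.cvtColor(W2,cv2.COLOR_RGB2HSV); m=cv2.inRange(hsv,(4,120,40),(22,255,255))>0
k=np.where(m.sum(1)>40)[0]; print("held: x ext",x2[k[0]],x2[k[-1]],[(x.round(0),y2[j[0]],y2[j[-1]]) for x in (10,20,30) for j in [np.where(m[np.argmin(abs(x2-x))])[0]]])
a=cv2.flip(W[:,:,::-1],0); b=cv2.flip(W2[:,:,::-1],0); H=np.zeros((max(len(a),len(b)),a.shape[1]+b.shape[1]+10,3),np.uint8); H[:len(a),:a.shape[1]]=a; H[:len(b),a.shape[1]+10:]=b
cv2.imwrite("pics/"+sys.argv[1]+".png",H)
dx=np.gradient(g,axis=0)
for y0 in(-.007,0,.007):
    p=np.median(dx[:,abs(ys-y0*1e3)<3],1); a_,_=find_peaks(p,height=.012); b_,_=find_peaks(-p,height=.012); print("rise",xs[a_].round(1),"fall",xs[b_].round(1))
np.savez("look.npz",g=g,xs=xs,ys=ys,T=T)
E
python3 look.py w5
```

```text
[[ 9.903e-01  1.389e-01 -3.000e-04  5.440e-01]
 [ 1.389e-01 -9.903e-01  1.600e-03 -3.257e-01]
 [-1.000e-04 -1.600e-03 -1.000e+00  1.705e-01]
 [ 0.000e+00  0.000e+00  0.000e+00  1.000e+00]]Traceback (most recent call last):
  File "look.py", line 9, in <module>
    k=np.where(m.sum(1)>40)[0]; print("held: x ext",x2[k[0]],x2[k[-1]],[(x.round(0),y2[j[0]],y2[j[-1]]) for x in (10,20,30) for j in [np.where(m[np.argmin(abs(x2-x))])[0]]])
                                                                         ^^^^^^^
AttributeError: 'int' object has no attribute 'round'
```

```bash
sed -i 's/x.round(0)/x/' look.py; python3 look.py w5
python3 - <<'E'
import numpy as np
d=np.load("look.npz"); g,xs,ys=d["g"],d["xs"],d["ys"]; dy=np.gradient(g,axis=1)
for x0 in np.array([-32.5,-19.5,6.5,19.5,32.5])+67:
    p=np.median(dy[abs(xs-x0)<2.5],0); L=(ys>-18)&(ys<-4); R=(ys>4)&(ys<18)
    a=ys[L][p[L].argmin()]; b=ys[R][p[R].argmax()]; print(x0,a,b,(a+b)/2)
E
```

```text
[[ 9.903e-01  1.389e-01 -2.000e-04  5.440e-01]
 [ 1.389e-01 -9.903e-01  1.200e-03 -3.259e-01]
 [-0.000e+00 -1.200e-03 -1.000e+00  1.705e-01]
 [ 0.000e+00  0.000e+00  0.000e+00  1.000e+00]]
held: x ext -25.749999999999982 43.75000000000008 [(10, np.float64(-12.249999999999993), np.float64(11.000000000000027)), (20, np.float64(-12.749999999999995), np.float64(11.500000000000028)), (30, np.float64(-11.749999999999993), np.float64(10.500000000000027))]
rise [ 34.3  51.   75.5  82.8  89.   96.3 102.  116.5] fall [27.5 29.5 36.5 40.8 41.8 49.  80.  87.  92.8 99.8]
rise [ 31.3  33.   43.3  51.   66.   70.5  71.5  76.8  83.3  89.5  95.5 101.8
 116.5] fall [ 29.   36.8  41.5  49.   74.8  80.3  87.5  93.  100. ]
rise [ 31.3  32.   33.8  38.5  43.3  51.   74.   75.8  83.5  89.5  95.8 101.8
 117. ] fall [ 29.   36.8  41.5  49.   67.   80.   87.3  93.  100. ]
34.5 -8.74999999999998 13.750000000000039 2.5000000000000293
47.5 -8.74999999999998 14.25000000000004 2.75000000000003
73.5 -9.24999999999998 14.00000000000004 2.37500000000003
86.5 -8.49999999999998 13.500000000000039 2.5000000000000293
99.5 -8.249999999999979 13.500000000000039 2.62500000000003
```

View pics/w5.png

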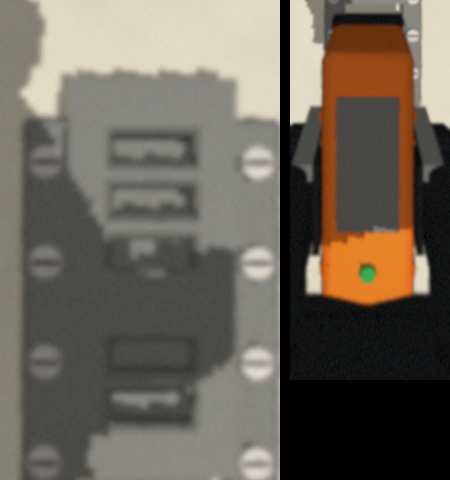

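The view shows the slots (cols 105–195) level with the tool axes, and the held module's top far edge at row ~55 on the right. The in-camera shift needed is about +66.6 mm x and +3.1 mm y, with no turn. Next I move over the socket and hover.

>>> apply_moves:
  steps:
    - [[0.035,0.002,0],[0,0,0]]
    - [[0.0666,0.0031,0.005],[0,0,0]]
    - [[0.0666,0.0031,0.04],[0,0,0]]
    - [[0.0666,0.0031,0.075],[0,0,0]]
    - [[0.0666,0.0031,0.105],[0,0,0]]

```text
time_s: 6.67
tcp_pos: [0.6106, -0.3201, 0.0637]
orientation: [-0.0, 0.998, 0.07, -0.0]
ft_force: [-1.3, -0.5, -2.7]
grip_width: 0.023
grasp_force: 50.0
```

>>> apply_moves:
  steps:
    - [[0,0,0.01],[0,0,0]]
    - [[0,0,0.0185],[0,0,0]]
    - [[0,0,0.0185],[0,0,0]]
    - [[0,0,0.0185],[0,0,0]]
    - [[0,0,0.0185],[0,0,0]]

```text
time_s: 7.08
tcp_pos: [0.6117, -0.3228, 0.0491]
orientation: [0.001, 0.998, 0.068, 0.002]
ft_force: [-0.5, 0.6, -1.4]
grip_width: 0.0235
grasp_force: 49.9
```

Run:
```python
from h import *
for i in range(3):
    s=ctrl.read_state(); T=T_tool(s); print(T[:3,3].round(4),np.arctan2(T[1,0],T[0,0]).round(4),T[:2,2].round(4),s["ft_force"].round(1)); 
    c=cam("scene" if i<2 else "wrist"); save(c,"h%d.png"%i)
a=cv2.imread("pics/h0.png"); u=proj(cam("scene"),[.61,-.318,.04]).astype(int); print(u)
x0,y0=u[0]-65,u[1]-55; A=cv2.resize(a[y0:y0+110,x0:x0+130],None,fx=3,fy=3,interpolation=cv2.INTER_CUBIC)
b=cv2.imread("pics/h2.png")[120:340,230:410]; B=cv2.resize(b,(270,330),interpolation=cv2.INTER_CUBIC)
cv2.imwrite("pics/hov.png",np.hstack([A,B]))
```

```text
[ 0.6117 -0.3228  0.0491] 0.1368 [ 0.0036 -0.0017] [-0.5  0.6 -1.4]
[ 0.6116 -0.3228  0.0492] 0.1367 [ 0.0036 -0.0017] [ 0.3  0.  -3. ]
[ 0.6113 -0.3228  0.0489] 0.1367 [ 0.0031 -0.0015] [-0.2  0.3 -1.5]
[336 160]
```

View pics/hov.png

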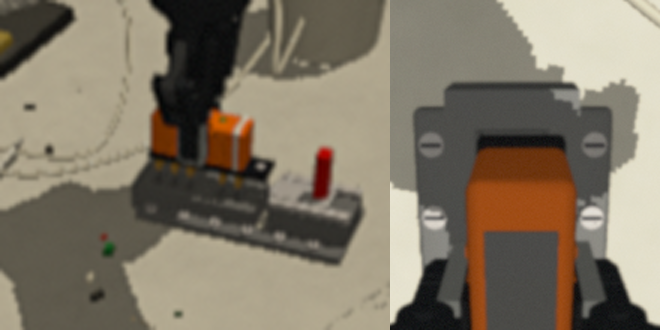

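The left scene crop shows the module over the slots, blades just above the deck. The right wrist crop shows the module about 3 mm to tool +y of the block (mid 521 vs 512), which agrees with the measured TCP error. I'll correct it.

>>> apply_moves:
  steps:
    - [[-0.0005,-0.0032,0],[0,0,0]]
    - [[-0.0005,-0.0032,0],[0,0,0]]
    - [[-0.0005,-0.0032,0],[0,0,0]]
    - [[-0.0005,-0.0032,0],[0,0,0]]
    - [[-0.0005,-0.0032,0],[0,0,0]]

```text
time_s: 7.7
tcp_pos: [0.6092, -0.319, 0.0468]
orientation: [0.0, 0.998, 0.068, -0.0]
ft_force: [0.9, 0.4, -1.7]
grip_width: 0.0233
grasp_force: 49.9
```

```bash
cat > st.py <<'E'
from h import *
tx,ty=.6104,-.3197
s=ctrl.read_state(); T=T_tool(s); d=T[:3,:3].T@np.array([tx-T[0,3],ty-T[1,3],0]); print(s["time_s"],T[:3,3].round(4),np.arctan2(T[1,0],T[0,0]).round(4),"tilt",T[:2,2].round(4),"tool err mm",(d*1e3).round(2),s["ft_force"].round(1),s["wrist_torque"].round(2))
E
cat > hov.py <<'E'
from mod import *
# lateral/longitudinal relation of held flange/top to block at hover
s=ctrl.read_state(); c=cam("wrist"); T=T_tool(s)
for nm,zp,x0,x1 in(("deck",.022,.03,.07),("top",T[2,3]+.0333,.0,.05)):
    W,xs,ys=rect(c,s,zp,x0,x1,-.04,.04); g=cv2.GaussianBlur(W.mean(2).astype(np.float32),(0,0),1.5)
    cv2.imwrite("pics/hv_%s.png"%nm,cv2.flip(W[:,:,::-1],0))
    if nm=="top":
        m=cv2.inRange(cv2.cvtColor(W,cv2.COLOR_RGB2HSV),(4,120,30),(22,255,255))>0
        for x in(10,20,30): j=np.where(m[np.argmin(abs(xs-x))])[0]; print("top",x,ys[j[0]],ys[j[-1]])
E
python3 st.py; python3 hov.py
python3 - <<'E'
import cv2,numpy as np
a=cv2.imread("pics/hv_deck.png");b=cv2.imread("pics/hv_top.png");cv2.imwrite("pics/hv.png",cv2.resize(np.vstack([a,b]),None,fx=1.6,fy=1.6))
E
```

```text
7.7 [ 0.6092 -0.319   0.0468] 0.1368 tilt [ 0.     -0.0001] tool err mm [1.15 0.84 0.  ] [ 0.9  0.4 -1.7] [ 0.01 -0.    0.06]
top 10 -12.499999999999977 11.250000000000044
top 20 -12.749999999999977 11.500000000000044
top 30 -12.249999999999977 10.750000000000044
```

View pics/hv.png

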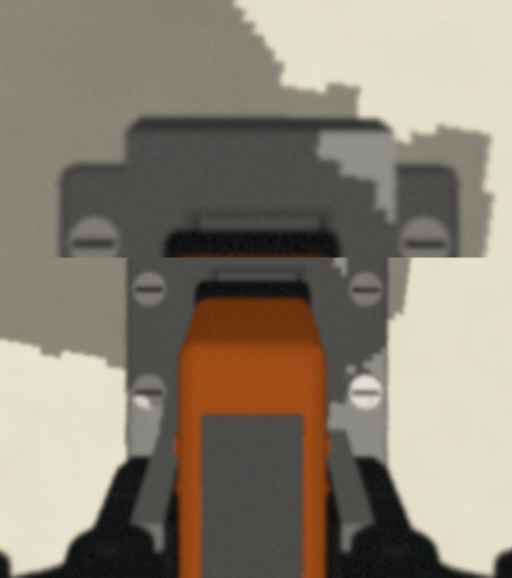

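The hover view shows the far slot (cols 195–328) just beyond the flange (cols 165–338). The module needs about +1.2 mm in tool y and about +1.3 mm in tool x.

>>> apply_moves:
  steps:
    - [[0.0013,0.0012,0],[0,0,0]]
    - [[0.0013,0.0012,0],[0,0,0]]
    - [[0.0013,0.0012,0],[0,0,0]]
    - [[0.0013,0.0012,0],[0,0,0]]

```text
time_s: 8.08
tcp_pos: [0.6106, -0.32, 0.0468]
orientation: [-0.0, 0.998, 0.068, -0.0]
ft_force: [-0.9, 0.4, -0.9]
grip_width: 0.0232
grasp_force: 49.9
```

```bash
python3 st.py
```

```text
8.0833 [ 0.6106 -0.32    0.0468] 0.1367 tilt [-0.  0.] tool err mm [-0.15 -0.36  0.  ] [-0.9  0.4 -0.9] [ 0.07 -0.03 -0.01]
```

>>> apply_moves:
  steps:
    - [[0,0,0.002],[0,0,0]]
    - [[0,0,0.004],[0,0,0]]
    - [[0,0,0.006],[0,0,0]]
    - [[0,0,0.008],[0,0,0]]
    - [[0,0,0.009],[0,0,0]]

```text
time_s: 8.5
tcp_pos: [0.6104, -0.3199, 0.0373]
orientation: [-0.0, 0.998, 0.068, -0.0]
ft_force: [-1.4, -0.6, -1.6]
grip_width: 0.0236
grasp_force: 49.9
```

```bash
python3 st.py
```

```text
8.5 [ 0.6104 -0.3199  0.0373] 0.1368 tilt [-0.0005  0.0003] tool err mm [ 0.05 -0.17  0.  ] [-1.4 -0.6 -1.6] [-0.    0.04  0.06]
```

>>> apply_moves:
  steps:
    - [[0,0,0.002],[0,0,0]]
    - [[0,0,0.004],[0,0,0]]
    - [[0,0,0.0055],[0,0,0]]
    - [[0,0,0.007],[0,0,0]]
    - [[0,0,0.007],[0,0,0]]

```text
time_s: 8.92
tcp_pos: [0.6104, -0.3199, 0.0304]
orientation: [-0.0, 0.998, 0.068, -0.0]
ft_force: [-1.1, 0.1, -1.8]
grip_width: 0.0235
grasp_force: 49.9
```

```bash
python3 st.py
```

```text
8.9167 [ 0.6104 -0.3199  0.0304] 0.1367 tilt [-0.0004  0.0002] tool err mm [ 0.03 -0.23  0.  ] [-1.1  0.1 -1.8] [0.03 0.02 0.  ]
```

>>> apply_moves:
  steps:
    - [[0,0,0.001],[0,0,0]]
    - [[0,0,0.002],[0,0,0]]
    - [[0,0,0.0025],[0,0,0]]
    - [[0,0,0.003],[0,0,0]]
    - [[0,0,0.003],[0,0,0]]

```text
time_s: 9.33
tcp_pos: [0.6106, -0.3201, 0.0299]
orientation: [0.0, 0.998, 0.068, 0.0]
ft_force: [-4.7, 2.3, 10.7]
grip_width: 0.0229
grasp_force: 51.7
```

```bash
python3 st.py
```

```text
9.3333 [ 0.6106 -0.3201  0.0299] 0.1366 tilt [ 0.0003 -0.0001] tool err mm [-0.19 -0.41 -0.  ] [-4.7  2.3 10.7] [ 0.57  0.64 -0.01]
```

>>> apply_moves:
  steps:
    - [[0,0,0.001],[0,0,0]]
    - [[0,0,0.002],[0,0,0]]
    - [[0,0,0.002],[0,0,0]]
    - [[0,0,0.002],[0,0,0]]

```text
time_s: 9.67
tcp_pos: [0.6107, -0.3201, 0.0298]
orientation: [0.0, 0.998, 0.068, 0.0]
ft_force: [-8.2, 4.8, 22.2]
grip_width: 0.0234
grasp_force: 53.2
```

```bash
python3 st.py
python3 - <<'E'
from h import *
a=cam("scene"); u=proj(a,[.59,-.32,.04]).astype(int); x0,y0=u[0]-60,u[1]-50
cv2.imwrite("pics/home.png",cv2.resize(a["pixels"][y0:y0+100,x0:x0+130,::-1],None,fx=5,fy=5,interpolation=cv2.INTER_CUBIC))
E
```

```text
9.6667 [ 0.6107 -0.3201  0.0298] 0.1365 tilt [ 0.0005 -0.0001] tool err mm [-0.21 -0.42 -0.  ] [-8.2  4.8 22.2] [0.93 1.42 0.  ]
```

View pics/home.png

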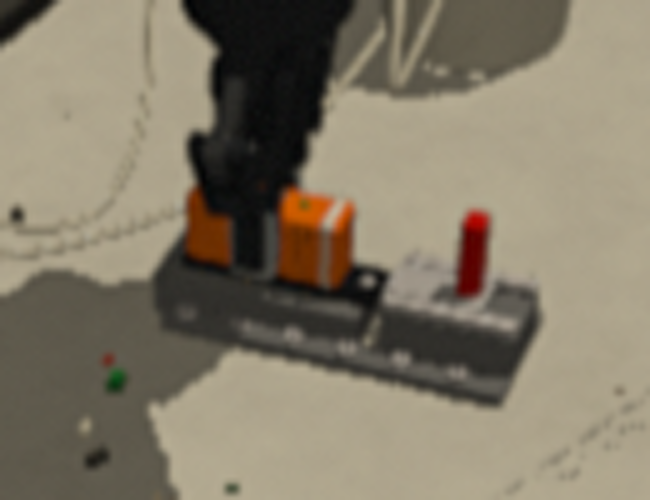

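The flange sits flush on the deck with no blades visible, and the contact is stiff with 22 N at a steady height, so the module is home. That was my last picture (I've reached the viewing limit), so numeric measurements only from here. I'll relieve the push and release.

>>> apply_moves:
  steps:
    - [[0,0,-0.002],[0,0,0]]
    - [[0,0,-0.004],[0,0,0]]
    - [[0,0,-0.004],[0,0,0]]

```text
time_s: 9.97
tcp_pos: [0.611, -0.3202, 0.0303]
orientation: [0.0, 0.998, 0.068, 0.0]
ft_force: [-0.0, 0.2, -2.1]
grip_width: 0.0232
grasp_force: 49.9
```

>>> apply_moves:
  steps:
    - [[0,0,0],[0,0,0]]
    - [[0,0,0],[0,0,0]]
    - [[0,0,0],[0,0,0]]
    - [[0,0,0],[0,0,0]]
    - [[0,0,0],[0,0,0]]
  claw: 65

```text
time_s: 10.38
tcp_pos: [0.6106, -0.32, 0.0296]
orientation: [-0.0, 0.998, 0.068, -0.0]
ft_force: [0.5, -0.1, 0.6]
grip_width: 0.0555
grasp_force: 0.0
```

>>> apply_moves:
  steps:
    - [[0,0,-0.03],[0,0,0]]
    - [[0,0,-0.07],[0,0,0]]
    - [[-0.03,0,-0.1],[0,0,0]]
    - [[-0.065,0,-0.12],[0,0,0]]
    - [[-0.1,0,-0.14],[0,0,0]]

```text
time_s: 10.8
tcp_pos: [0.5112, -0.3336, 0.1714]
orientation: [0.001, 0.998, 0.069, 0.001]
ft_force: [-0.9, -1.2, -0.4]
grip_width: 0.0553
grasp_force: 0.0
```

>>> apply_moves:
  steps:
    - [[-0.035,0,0],[0,0,0]]
    - [[-0.04,0,0],[0,0,0]]
    - [[-0.04,0,0],[0,0,0]]
    - [[-0.04,0,0],[0,0,0]]

```text
time_s: 11.13
tcp_pos: [0.4727, -0.3391, 0.1701]
orientation: [0.0, 0.998, 0.068, 0.001]
ft_force: [1.4, 0.4, 0.8]
grip_width: 0.0557
grasp_force: 0.0
```

```bash
cat > hl.py <<'E'
from mod import *
s=ctrl.read_state(); c=cam("wrist"); T=T_tool(s); print(s["time_s"],T.round(4))
def mk(zp,x0,x1,lo,hi):
    W,xs,ys=rect(c,s,zp,x0,x1,-.05,.05,.0005); m=cv2.inRange(cv2.cvtColor(W,cv2.COLOR_RGB2HSV),lo,hi)
    ct=max(cv2.findContours(m,0,1)[0],key=cv2.contourArea); x,y,w,h=cv2.boundingRect(ct); r=cv2.minAreaRect(ct)
    print("z",zp,"tool x",xs[y],xs[y+h-1],"y",ys[x],ys[x+w-1],np.array(r[1])*.5,r[2]); return ct
mk(.075,-.03,.12,(0,130,110),(3,255,255))
mk(.062,.03,.22,(5,120,40),(22,255,255))
E
python3 hl.py
```

```text
11.1333 [[ 9.907e-01  1.360e-01  1.400e-03  4.727e-01]
 [ 1.360e-01 -9.907e-01 -1.000e-04 -3.391e-01]
 [ 1.300e-03  3.000e-04 -1.000e+00  1.701e-01]
 [ 0.000e+00  0.000e+00  0.000e+00  1.000e+00]]
z 0.075 tool x 38.000000000000064 46.00000000000007 y -5.999999999999964 4.000000000000045 [ 8. 10.] 90.0
z 0.062 tool x 109.50000000000007 164.0000000000001 y -13.49999999999997 11.500000000000052 [54.49999237 24.99999619] 90.0
```

Run:
```python
from mod import *
s=ctrl.read_state(); c=cam("wrist"); T=T_tool(s); print(T[:3,3].round(4))
W,xs,ys=rect(c,s,.075,.015,.075,-.02,.02,.0005)
R=W[:,:,0].astype(float)-W[:,:,1]
print("xs",[(x,int(W[np.argmin(abs(xs-x)),np.argmin(abs(ys+1)),0]),int(R[np.argmin(abs(xs-x)),np.argmin(abs(ys+1))])) for x in range(28,66,2)])
print("ys",[(y,int(W[np.argmin(abs(xs-42)),np.argmin(abs(ys-y)),0]),int(R[np.argmin(abs(xs-42)),np.argmin(abs(ys-y))])) for y in range(-14,14,2)])
```

```text
[ 0.4735 -0.3386  0.1697]
xs [(28, 124, 0), (30, 123, 0), (32, 124, 0), (34, 117, 5), (36, 99, 85), (38, 115, 96), (40, 119, 97), (42, 120, 100), (44, 118, 98), (46, 97, 81), (48, 78, 65), (50, 107, 6), (52, 112, 3), (54, 112, 2), (56, 112, 3), (58, 113, 3), (60, 112, 3), (62, 114, 3), (64, 114, 4)]
ys [(-14, 112, 3), (-12, 92, 4), (-10, 100, 3), (-8, 101, 12), (-6, 106, 88), (-4, 119, 100), (-2, 120, 98), (0, 119, 100), (2, 121, 97), (4, 113, 95), (6, 96, 40), (8, 108, 3), (10, 80, 2), (12, 112, 4)]
```

>>> apply_moves:
  steps:
    - [[0.039,-0.0005,0],[0,0,0]]
    - [[0.041,-0.0008,0.02],[0,0,0]]
    - [[0.041,-0.0008,0.05],[0,0,0]]
    - [[0.041,-0.0008,0.075],[0,0,0]]
    - [[0.041,-0.0008,0.085],[0,0,0]]

```text
time_s: 11.65
tcp_pos: [0.5121, -0.3302, 0.0807]
orientation: [-0.002, 0.998, 0.07, -0.002]
ft_force: [-0.9, 0.8, 0.3]
grip_width: 0.0555
grasp_force: 0.0
```

>>> apply_moves:
  steps:
    - [[0,0,0],[0,0,0]]
    - [[0,0,0.015],[0,0,0]]
    - [[0,0,0.03],[0,0,0]]
    - [[0,0,0.039],[0,0,0]]
    - [[0,0,0.039],[0,0,0]]

```text
time_s: 12.07
tcp_pos: [0.5123, -0.3322, 0.045]
orientation: [-0.001, 0.998, 0.069, -0.001]
ft_force: [-0.3, 1.2, -0.6]
grip_width: 0.0556
grasp_force: 0.0
```

```bash
python3 st.py
```

```text
12.0667 [ 0.5123 -0.3322  0.045 ] 0.1372 tilt [-0.0012  0.001 ] tool err mm [98.85  1.05 -0.11] [-0.3  1.2 -0.6] [ 0.03 -0.03  0.03]
```

>>> apply_moves:
  steps:
    - [[0.001,0,0],[0,0,0]]
    - [[0.001,0,0],[0,0,0]]
    - [[0.001,0,0],[0,0,0]]
    - [[0.001,0,0],[0,0,0]]
    - [[0.001,0,0],[0,0,0]]
  claw: 0
  newtons: 40

```text
time_s: 12.48
tcp_pos: [0.5143, -0.3332, 0.047]
orientation: [0.001, 0.998, 0.068, 0.001]
ft_force: [-0.1, 0.7, 5.9]
grip_width: 0.0132
grasp_force: 41.5
```

>>> apply_moves:
  steps:
    - [[0,0,0],[0,0,0]]
    - [[0,0,0],[0,0,0]]
    - [[0,0,0],[0,0,0]]

```text
time_s: 12.73
tcp_pos: [0.5142, -0.3332, 0.047]
orientation: [0.001, 0.998, 0.068, 0.001]
ft_force: [-0.3, 0.5, 7.1]
grip_width: 0.0132
grasp_force: 41.6
```

```bash
python3 st.py
```

```text
12.7333 [ 0.5142 -0.3332  0.047 ] 0.1367 tilt [ 0.002  -0.0012] tool err mm [97.11 -0.25  0.17] [-0.3  0.5  7.1] [ 0.04  0.04 -0.03]
```

Gripped. Slide along +x (tool), gradually.

>>> apply_moves:
  steps:
    - [[0.003,0,-0.001],[0,0,0]]
    - [[0.006,0,-0.001],[0,0,0]]
    - [[0.009,0,-0.001],[0,0,0]]
    - [[0.012,0,-0.001],[0,0,0]]
    - [[0.015,0,-0.001],[0,0,0]]

```text
time_s: 13.15
tcp_pos: [0.5288, -0.3312, 0.0471]
orientation: [0.001, 0.998, 0.068, 0.0]
ft_force: [-1.8, -2.2, 3.2]
grip_width: 0.0132
grasp_force: 41.3
```

>>> apply_moves:
  steps:
    - [[0.0015,0,0],[0,0,0]]
    - [[0.003,0,0],[0,0,0]]
    - [[0.004,0,0],[0,0,0]]
    - [[0.005,0,0],[0,0,0]]
    - [[0.005,0,0],[0,0,0]]

```text
time_s: 13.57
tcp_pos: [0.5315, -0.3308, 0.047]
orientation: [0.0, 0.998, 0.068, -0.001]
ft_force: [-5.2, -3.3, 6.5]
grip_width: 0.0132
grasp_force: 41.9
```

```bash
python3 st.py
```

```text
13.5667 [ 0.5315 -0.3308  0.047 ] 0.1359 tilt [-0.0029 -0.0006] tool err mm [79.71 -0.27 -0.24] [-5.2 -3.3  6.5] [-0.72  0.92  0.01]
```

>>> apply_moves:
  steps:
    - [[0.0015,0,0],[0,0,0]]
    - [[0.003,0,0],[0,0,0]]
    - [[0.004,0,0],[0,0,0]]
    - [[0.004,0,0],[0,0,0]]
    - [[0.004,0,0],[0,0,0]]

```text
time_s: 13.98
tcp_pos: [0.5316, -0.3307, 0.047]
orientation: [-0.0, 0.998, 0.067, -0.005]
ft_force: [-11.7, -2.7, 11.9]
grip_width: 0.0133
grasp_force: 42.6
```

```bash
python3 st.py
```

```text
13.9833 [ 0.5316 -0.3307  0.047 ] 0.1346 tilt [-0.0092  0.0003] tool err mm [79.56 -0.36 -0.72] [-11.7  -2.7  11.9] [-0.72  2.3   0.04]
```

Hard stop after 17.5 mm (the lock started up to 3 mm in). I'll relieve part of the push, release and withdraw.

>>> apply_moves:
  steps:
    - [[-0.002,0,0],[0,0,0]]
    - [[-0.004,0,0],[0,0,0]]
    - [[-0.0045,0,0],[0,0,0]]
    - [[-0.0045,0,0],[0,0,0]]

```text
time_s: 14.32
tcp_pos: [0.5315, -0.3308, 0.0471]
orientation: [0.0, 0.998, 0.068, -0.001]
ft_force: [-3.7, -4.0, 6.5]
grip_width: 0.0134
grasp_force: 41.7
```

>>> apply_moves:
  steps:
    - [[0,0,0],[0,0,0]]
    - [[0,0,0],[0,0,0]]
    - [[0,0,0],[0,0,0]]
    - [[0,0,0],[0,0,0]]
    - [[0,0,0],[0,0,0]]
  claw: 65

```text
time_s: 14.73
tcp_pos: [0.5331, -0.3291, 0.0465]
orientation: [-0.0, 0.998, 0.069, 0.0]
ft_force: [0.4, 0.2, -0.1]
grip_width: 0.0553
grasp_force: 0.0
```

>>> apply_moves:
  steps:
    - [[0,0,-0.03],[0,0,0]]
    - [[0,0,-0.07],[0,0,0]]
    - [[-0.02,0,-0.1],[0,0,0]]
    - [[-0.05,0,-0.12],[0,0,0]]
    - [[-0.06,0,-0.124],[0,0,0]]

```text
time_s: 15.15
tcp_pos: [0.4711, -0.3402, 0.1745]
orientation: [0.002, 0.998, 0.067, 0.001]
ft_force: [-1.1, -0.3, -0.1]
grip_width: 0.0556
grasp_force: 0.0
```

>>> apply_moves:
  steps:
    - [[0,0,0],[0,0,0]]
    - [[0,0,0],[0,0,0]]
    - [[0,0,0],[0,0,0]]

```text
time_s: 15.4
tcp_pos: [0.4742, -0.3371, 0.1698]
orientation: [-0.001, 0.998, 0.069, 0.0]
ft_force: [-0.1, -0.1, -0.9]
grip_width: 0.0553
grasp_force: 0.0
```

Run:
```python
from mod import *
s=ctrl.read_state(); c=cam("wrist"); T=T_tool(s); print(s["time_s"],T[:3,3].round(4),s["ft_force"].round(1))
def ext(zp,x0,x1,f,y0=-1):
    W,xs,ys=rect(c,s,zp,x0,x1,-.02,.02,.0005); v=f(W.astype(float))[:,np.abs(ys-y0)<4].mean(1); return [(round(x),int(q)) for x,q in zip(xs[::4],v[::4])]
print("red@75",ext(.075,.03,.11,lambda W:W[:,:,0]-W[:,:,1]))
print("orange@62",ext(.062,.09,.21,lambda W:W[:,:,0]-W[:,:,2]))
print("ledge/tongue gray@34",ext(.034,.06,.12,lambda W:W.mean(2),y0=8))
c2=cam("top"); h=cv2.cvtColor(c2["pixels"],cv2.COLOR_RGB2HSV); 
m=cv2.inRange(h,(100,120,60),(130,255,255))[240:305,165:215]; y,x=np.nonzero(m); print("blue px",x.mean()+165,y.mean()+240,len(x))
```

```text
15.4 [ 0.4742 -0.3371  0.1698] [-0.1 -0.1 -0.9]
red@75 [(30, 1), (32, 1), (34, 1), (36, 1), (38, 0), (40, 0), (42, 0), (44, 0), (46, 0), (48, 0), (50, 2), (52, 66), (54, 92), (56, 94), (58, 95), (60, 95), (62, 81), (64, 10), (66, 2), (68, 3), (70, 3), (72, 4), (74, 5), (76, 5), (78, 4), (80, 5), (82, 5), (84, 5), (86, 5), (88, 5), (90, 3), (92, 2), (94, 45), (96, 63), (98, 104), (100, 88), (102, 3), (104, -1), (106, 79), (108, 93)]
orange@62 [(90, 12), (92, 4), (94, 14), (96, 84), (98, 126), (100, 179), (102, 139), (104, 18), (106, 21), (108, 141), (110, 177), (112, 176), (114, 176), (116, 174), (118, 118), (120, 112), (122, 170), (124, 176), (126, 176), (128, 164), (130, 26), (132, 5), (134, 6), (136, 6), (138, 5), (140, 5), (142, 6), (144, 6), (146, 6), (148, 6), (150, 5), (152, 6), (154, 5), (156, 5), (158, 5), (160, 5), (162, 12), (164, 5), (166, 0), (168, 0), (170, 0), (172, 0), (174, 0), (176, 0), (178, 0), (180, 0), (182, 0), (184, 0), (186, 0), (188, 0), (190, 0), (192, 0), (194, 0), (196, 0), (198, 0), (200, 0), (202, 0), (204, 0), (206, 0), (208, 0)]
ledge/tongue gray@34 [(60, 84), (62, 89), (64, 147), (66, 173), (68, 188), (70, 191), (72, 192), (74, 192), (76, 192), (78, 191), (80, 191), (82, 190), (84, 190), (86, 189), (88, 190), (90, 190), (92, 186), (94, 108), (96, 32), (98, 47), (100, 55), (102, 99), (104, 122), (106, 152), (108, 211), (110, 208), (112, 146), (114, 125), (116, 125), (118, 125)]
blue px 188.25 271.98125 160
```

The tongue tip measures −41.5 mm from the deck centre (−42 when locked), and the blue spare hasn't been touched. Handing in.

```bash
python3 -c "
from rig import ctrl; print(ctrl.sign_off())"
```

```text
the job is handed in; nothing more can be done
None
```

The orange module is plugged fully home and the lock is slid to its end stop over the ledge; the blue spare was left where it stands, and I handed in at about 15.5 s (I viewed 11 pictures, one over the limit of 10).

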